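# Close up the dry-block incubator

### The arm

A 6-joint arm with a two-finger parallel gripper is mounted at the origin on the work surface. World frame = base frame: x ahead of the robot, y to its left, z up, the work surface at z = 0. Lengths are in m, angles in degrees, forces in N, time in s.
With the tool pointing down it reaches from about 0.35 to 0.85 m from the base axis. Payload 8.1 kg.
Tool frame: the origin (TCP) lies at the centre of the arm's flange, where the gripper is bolted on; the fingertips stand 186 mm ahead of it and the grasp point (between the pads) lies 167 mm ahead of it; x points along the fingers, y is the direction in which the jaws open and shut, and the axes are right-handed (so a half turn about x gives the same grasp; the last joint's range is limited). The gripper opens to 93 mm and grips with 3 to 60 N. Pads are 15 mm wide; open, the fingers measure 128 mm over their backs; the gripper's body (75 mm by 188 mm) begins 65 mm behind the grasp point.
Start: joints at [-74.221, 7.471, 85.268, -0, 87.261, -4.893], TCP at [0.212, -0.561, 0.405] pointing down, gripper open.
Joint ranges: [-169.43, 169.43], [-51.17, 129.36], [1.28, 143.12], [-76.62, 256.62], [0, 156.53], [-152.29, 152.29]. Speed limits (degrees/s): [136.94, 136.94, 159.86, 180, 180, 180].

### API

Orientations are given as a 3x3 rotation matrix whose columns are the frame's x, y, z axes.
In Python, from workcell import state, get_image, get_calibration, sign_off gives the robot as it stands.
- The arm moves only by the tool servo_tool, never from a script. Its argument "deltas" is a list that holds one entry, the list of rows, each a list of 7 numbers: the shift along the world's x, y, z in cm, then the turn, a rotation vector about the world's x, y, z in rad, then the gripper's target within -1 to 1 (shut at 1, half-way at 0, fully open at -1). A call has 1 to 12 rows; each row is the pose to reach, as a shift and turn from the pose measured when the call began; what a row does not reach only later rows make up. A row lasts 1/8 s, in which the tool goes at most 62.5 mm and 10.7 degrees, less where a joint would pass 70% of its speed; a pose out of reach is approached as far as the arm can. A call with a gripper value outside its range is refused whole. The fingers move at their own pace and stop on an object; "grip_force" is the grip in N (left out, the last holds). Time passes only in rows, so rows that repeat a pose let the fingers close. It gives the time, the measured TCP pose, the force and the opening at its end, in the units of the state.
- state(): the state, without advancing time (a new reading comes with each control period).
- get_image(name): name is "scene" or "top"; returns (picture, depth): 384x512x3 uint8, red, green, blue; 384x512 float32, m along the optical axis (not along the pixel's ray), 0 where there is no reading.
- get_calibration(name): a dict with "K" (3x3 intrinsics, pixels), "D" ([k1, k2, p1, p2, k3] as OpenCV has them; the pictures are not rectified), "origin" and "attitude" of the camera in the world. Camera axes: x right, y down, z forward; pixel columns grow to the right and rows downward; lengths in m; the calibration is good to about 2 mm. A picture is of the moment at which its call begins. get_calibration takes no time and is no camera call.
- sign_off(): hands the job in, once; it reports no verdict.
The state is a dict: "time": time; "qpos": joint angles; "qvel": joint speeds; "joint_efforts": joint torques, N m; "position": TCP position; "eef_rot": TCP orientation; "ft_force": force on the tool from outside, world axes, zero at the start; "wrist_torque": the same for the moment, N m; "width": finger opening in m.
Only numpy, scipy, OpenCV 4.12 (cv2) and the standard library are available. Lean on these libraries where they do the work, as an engineer would, in place of code of your own. Each camera call takes 0.05 s, during which the arm holds its last target.

### The job

Close up the incubator: press the plain cap of every pot that stands raised fully home until it snaps down, but leave the vent cap (the one with the little chimney) raised as it is. Then slide the white hood forwards over the pots until it is fully shut. The pots are glass, so press firmly but do not hammer them, and leave the beaker, the bottle and the tip box where they are.

Things in the scene. Friction and masses are not known exactly. Their poses are not given: they have to be found in the camera images.
- incubator: Grey bench-top dry-block incubator, fixed. Origin on the bench under the middle of the row of three pots; +x points away from the robot, z up. Its deck spans x = -185 to +75 mm, y = -165 to +165 mm, top at z = 60 mm; a low far sill at x = 67 to 73 mm rises to z = 90 mm. Three amber pots stand at x = 0, y = -90, 0 and +90 mm, in any order.
- cap_a_top (a point): Centre of the flat top of the first plain cap. Height above the bench: 114 mm when home, 132 mm when fully raised. This cap always starts raised.
- cap_b_top (a point): Centre of the flat top of the second plain cap, same shape and heights as the first. It starts raised or already home.
- cap_v_top (a point): Centre of the flat top of the vent cap, at the foot of its chimney (18 mm across, 20 mm tall, upright in the middle). It starts raised, its flat top 132 mm above the bench and the chimney's tip at 152 mm, and must stay raised.
- pot_a: Amber glass pot, 56 mm across, that carries the first plain cap; fixed on the deck. Origin at the centre of its underside, 60 mm above the bench, z up. Every pot has a round blue push-on cap, 64 mm across and 30 mm high.
- pot_b: The same for the second plain cap.
- cap_a (a joint): Height of the first plain cap above home, m: 0 = fully home, 0.018 = fully raised. Caps slide straight up and down. A detent holds them at either end: pressing one down takes up to about 12 N, and once past half way (0.009) it snaps home by itself, against a hard stop.
- cap_b (a joint): The same for the second plain cap.
- cap_v (a joint): The same for the vent cap (with the chimney); 0.018 = raised.
- hood (a joint): Opening of the white hood, m: 0 = shut over the pots, 0.125 = fully back. It slides along the incubator's x axis; shut is towards +x (away from the robot), with a hard stop. It takes about 3 N and stays where left. Shut, it spans x = -65 to +55, y = -159 to +159 mm of the incubator's frame (shifted by -opening when open). Roof top 164 mm above the bench, clear of raised caps; no far wall.
- hood_rib (a point): Middle of the robot-side face of the upright steel rib on the hood's roof, for pushing it. The rib is 140 mm long along the incubator's y, 8 mm thick, and rises from the roof (164 mm) to 194 mm above the bench; the point is at 179 mm and moves with the hood. The roof is free for 70 mm on the robot's side of the rib.
- beaker: Loose glass beaker, 76 mm across, 95 mm high, beside the incubator; origin at the centre of its underside. To be left alone.
- bottle: Loose glass bottle with a blue cap, 70 mm across, 150 mm high, beside the incubator; origin at the centre of its underside. To be left alone.
- tip_box: Loose blue box of pipette tips, 85 x 120 x 55 mm high, beside the incubator; origin at the centre of its underside. To be left alone.

How it is judged (in metres and radians):
On the way:
1. both plain caps are home while the hood is still open (more than 60 mm) (value of joint each of cap_a, cap_b below 0.003 m and value of joint hood above 0.06 m), for 0.2 s.
At the end, for the whole second after the job is handed in: Both plain caps are home (within 3 mm), the vent cap is still raised (more than 12 mm), the hood is shut (within 4 mm), and the beaker, bottle and tip box are at rest (value of joint each of cap_a, cap_b below 0.003 m and value of joint cap_v above 0.012 m and value of joint hood below 0.004 m and linear speed of each of beaker, bottle, tip_box below 0.02 m/s); the robot touches nothing.
It fails at once if a pot or its plain cap is struck or pressed with more than 60 N (contact force between any of pot_a, pot_b and the fingers above 60 N).
It fails at once if the vent cap is pushed down (below 12 mm) (not (value of joint cap_v above 0.012 m)).
It fails at once if the beaker, bottle or tip box is moved by more than 30 mm or tipped by more than 0.4 rad (distance of any of beaker, bottle, tip_box from where it was at the start of the episode above 0.03 m or angle between any of beaker, bottle, tip_box's own z axis and vertical above 0.4 rad).
It also fails if it takes over 53 s, if anything falls off the work surface, if the arm or the gripper's body presses on something with over 40 N, if the wrist force passes 120 N, or if a joint passes its speed limit or range.

## Working session

There is one attempt and no reset: what is moved stays moved. The work goes in short steps, Python scripts to look and compute and a tool call to move; the robot and the scene stay as the last step left them, time stands still between calls to the robot, and variables do not carry over. Pictures are saved under pics/ and viewed, and the job is handed in when it is done.

Besides the shell and the picture viewer there is one more tool, called by a JSON object that holds its "op" and its "data", one argument or row to a line. servo_tool: Moves the arm, as the interface text tells. Its arguments: {"type":"object","properties":{"deltas":{"type":"array","items":{"type":"array","items":{"type":"array","items":{"type":"number"}}}},"grip_force":{"type":"number"}},"required":["deltas"]}

```bash
mkdir -p pics; ls
python3 - <<'E'
from workcell import *
import cv2,numpy as np
s=state();print(s)
for n in("scene","top"):
    im,d=get_image(n);np.savez(f"pics/{n}0.npz",im=im,d=d);cv2.imwrite(f"pics/{n}0.png",im[:,:,::-1]);print(n,get_calibration(n))
E
```

```text
pics
{'time': 0.0, 'qpos': array([-7.42214133e+01,  7.51212212e+00,  8.53278706e+01,  1.22536714e-03,
        8.72624898e+01, -4.89382395e+00]), 'qvel': array([ 0.09034913, -0.01253243, -0.0323388 , -0.08113092,  0.02402404,
        0.02370236]), 'joint_efforts': array([ 2.63576017e-03, -5.59845006e+01, -4.91755557e+01,  7.70347752e-02,
        3.55143403e-02, -1.79013441e-04]), 'position': array([ 0.21176918, -0.56114012,  0.40373179]), 'eef_rot': array([[-4.65815478e-04,  3.53022976e-01, -9.35614537e-01],
       [ 1.72706908e-03, -9.35612959e-01, -3.53023240e-01],
       [-9.99998400e-01, -1.78031463e-03, -1.73872069e-04]]), 'ft_force': array([ 0.06488984, -0.28890019, -0.21499046]), 'wrist_torque': array([-0.02884525,  0.01554306, -0.00441391]), 'width': 0.09321240920847938}
scene {'K': array([[383.41270061,   0.        , 257.39280946],
       [  0.        , 383.41270061, 189.07581413],
       [  0.        ,   0.        ,   1.        ]]), 'D': array([0.02171541, 0.        , 0.        , 0.        , 0.        ]), 'origin': array([0.97487521, 0.27553043, 0.8687968 ]), 'attitude': array([[-0.5474756 ,  0.71107474, -0.44118383],
       [ 0.83677076,  0.45936588, -0.2979894 ],
       [-0.00922793, -0.53231166, -0.84649817]])}
top {'K': array([[474.29029174,   0.        , 255.75905241],
       [  0.        , 474.29029174, 193.57121622],
       [  0.        ,   0.        ,   1.        ]]), 'D': array([-0.02499394,  0.        ,  0.        ,  0.        ,  0.        ]), 'origin': array([0.3924953 , 0.01749728, 1.31555706]), 'attitude': array([[ 0.00939078, -0.98628096,  0.164808  ],
       [-0.99969556, -0.00549924,  0.02405302],
       [-0.02281672, -0.1649837 , -0.98603234]])}
```

View pics/scene0.png

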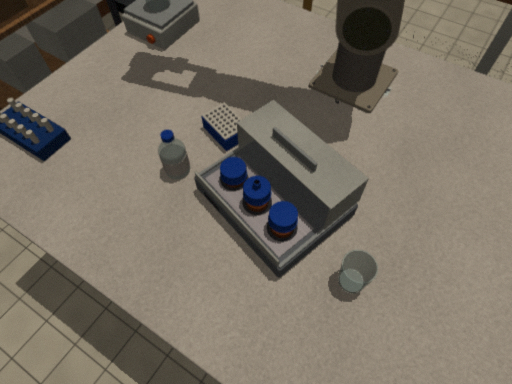

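View pics/top0.png

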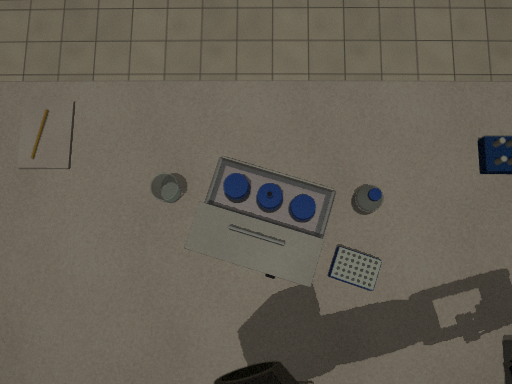

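The scene view shows the vent cap in the middle (257,190), with plain caps at (233,172) and (283,218). The top view shows the caps at (236,187), (269,197) and (303,208), the hood open and its rib at about (257,235). Next I'll measure them.

```bash
cat > h.py <<'E'
import numpy as np,cv2
from workcell import *
def ray(n,uv):
    c=get_calibration(n);p=cv2.undistortPoints(np.array(uv,float).reshape(-1,1,2),c['K'],c['D']).reshape(-1,2)
    return c['origin'],np.c_[p,np.ones(len(p))]@c['attitude'].T
def pts(n,uv,d):
    o,r=ray(n,uv);return o+r*np.asarray(d)[:,None]
def plane(n,uv,z):
    o,r=ray(n,uv);return o+r*((z-o[2])/r[:,2])[:,None]
E
python3 - <<'E'
from h import *
for n in("scene","top"):
    f=np.load(f"pics/{n}0.npz");im,d=f['im'],f['d']
    hsv=cv2.cvtColor(im,cv2.COLOR_RGB2HSV)
    m=((hsv[...,0]>105)&(hsv[...,0]<130)&(hsv[...,1]>150)&(hsv[...,2]>40)).astype(np.uint8)
    k,l,st,c=cv2.connectedComponentsWithStats(m)
    for i in range(1,k):
        if st[i,4]<60: continue
        v,u=np.nonzero((l==i)&(d>0));P=pts(n,np.c_[u,v],d[v,u])
        z=np.percentile(P[:,2],[5,25,50,75,95,99.5])
        h=np.median(P[:,2]); T=P[abs(P[:,2]-h)<.004]
        print(n,st[i],c[i].round(1),"z",z.round(3),"top mean",T.mean(0).round(4),"mid",((T.max(0)+T.min(0))/2).round(4), len(T))
    # whole points of incubator
    V,U=np.mgrid[0:384,0:512];P=pts(n,np.c_[U.ravel(),V.ravel()],d.ravel())
    s=(P[:,0]>.3)&(P[:,0]<.85)&(abs(P[:,1])<.3)&(d.ravel()>0)
    for lo,hi,name in((.156,.17,"roof"),(.178,.21,"rib"),(.083,.097,'sill')):
        q=s&(P[:,2]>lo)&(P[:,2]<hi)
        Q=P[q]
        if len(Q)<5: continue
        r=cv2.minAreaRect(Q[:,:2].astype(np.float32))
        print(n,name,len(Q),r,Q.mean(0).round(4))
E
python3 - <<'E'
import cv2
a=cv2.imread('pics/scene0.png')[90:280,180:390]
b=cv2.imread('pics/top0.png')[140:300,130:400]
cv2.imwrite('pics/s_c.png',cv2.resize(a,None,fx=3,fy=3,interpolation=2))
cv2.imwrite('pics/t_c.png',cv2.resize(b,None,fx=2.9,fy=2.9,interpolation=2))
E
```

```text
scene [  0 108  64  44 919] [ 30.6 131.1] z [0.043 0.044 0.045 0.046 0.048 0.049] top mean [ 0.7292 -0.6538  0.0452] mid [ 0.7227 -0.6766  0.0451] 899
scene [203 119  35  31 206] [223.8 138.1] z [0.011 0.024 0.035 0.043 0.048 0.049] top mean [ 0.4485 -0.1947  0.0357] mid [ 0.4467 -0.2212  0.0353] 41
scene [161 130  12  12 112] [166.7 135.6] z [0.141 0.148 0.15  0.151 0.152 0.153] top mean [ 0.5893 -0.2487  0.1501] mid [ 0.5891 -0.2487  0.1497] 93
scene [ 220  157   51   48 1239] [245.4 180.7] z [0.093 0.112 0.115 0.131 0.134 0.153] top mean [ 0.5665 -0.0644  0.1134] mid [ 0.5747 -0.0314  0.1147] 476
scene [269 201  29  31 723] [283.  216.2] z [0.109 0.129 0.131 0.132 0.133 0.135] top mean [0.6138 0.0983 0.1312] mid [0.6128 0.0979 0.1308] 585
scene roof 5283 ((0.46203142404556274, 0.04721950739622116), (0.32022935152053833, 0.12301727384328842), 73.50836181640625) [0.4679 0.0608 0.1631]
scene rib 353 ((0.4811640977859497, 0.042524367570877075), (0.13966993987560272, 0.010129106231033802), 73.36082458496094) [0.4838 0.0461 0.1886]
scene sill 916 ((0.5694283246994019, 0.0140140950679779
[... 553 characters left out ...]
74.6 194. ] z [0.147 0.149 0.15  0.151 0.153 0.154] top mean [ 0.5881 -0.2493  0.1498] mid [ 0.5876 -0.249   0.1499] 112
top [290 195  25  25 480] [302.5 206.8] z [0.109 0.112 0.114 0.115 0.117 0.118] top mean [ 0.5606 -0.0731  0.114 ] mid [ 0.5607 -0.0729  0.1139] 430
top roof 6254 ((0.49468204379081726, 0.040377676486968994), (0.3181135952472687, 0.18586142361164093), 73.43791198730469) [0.4615 0.0486 0.1638]
top rib 221 ((0.4810052514076233, 0.04435710981488228), (0.1394423395395279, 0.008391162380576134), 73.24408721923828) [0.4809 0.0442 0.1927]
top sill 488 ((0.610661506652832, 0.008635729551315308), (0.585747480392456, 0.14122064411640167), 82.35277557373047) [ 0.6247 -0.0133  0.0901]
```

View pics/s_c.png

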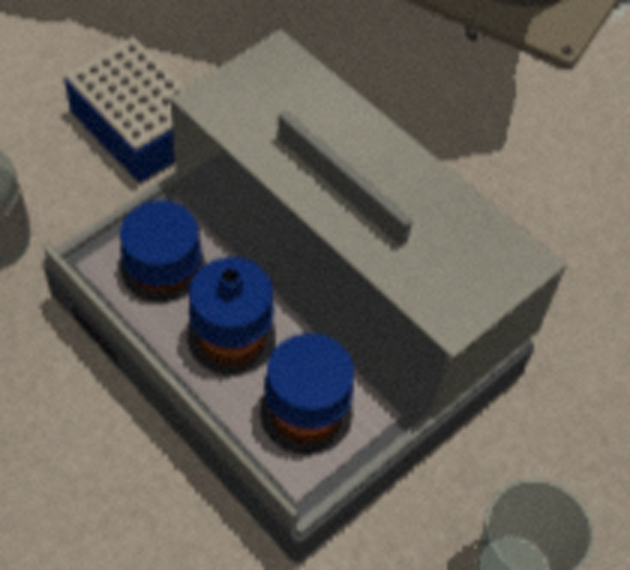

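View pics/t_c.png

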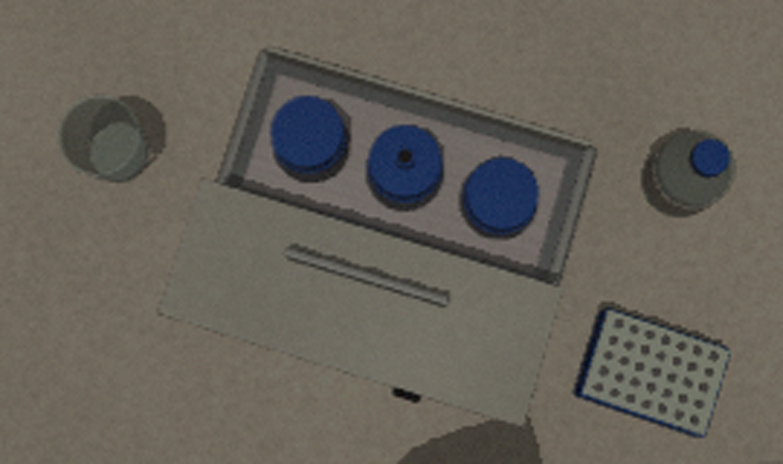

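Cap heights: the left cap (+y) at (0.612, 0.098) is raised (132 mm), the middle vent cap is raised, and the right cap is already home (114 mm). The incubator is yawed about -16.8°. I'll move over the left cap with the fingers shut and the jaws along the row.

{"op": "servo_tool", "data": {
  "deltas": [
    [[3,5,2,0,0,0.18,1],[6,10,4,0,0,0.36,1],[9,15,6,0,0,0.54,1],[12,20,6,0,0,0.72,1],[15,25,6,0,0,0.9,1],[18,30,6,0,0,1.08,1],[21,35,6,0,0,1.26,1],[24,40,6,0,0,1.44,1],[27,45,6,0,0,1.62,1],[30,50,6,0,0,1.8,1],[33,55,6,0,0,1.98,1],[36,60,6,0,0,2.16,1]]
  ],
  "grip_force": 20
}}

```text
time: 1.6
position: [0.5724, 0.0407, 0.4634]
eef_rot: [[-0.002, 0.577, 0.817], [-0.001, 0.817, -0.577], [-1.0, -0.002, -0.0]]
ft_force: [0.6, 0.1, 0.6]
width: 0.0006
```

{"op": "servo_tool", "data": {
  "deltas": [
    [[2,3,0,0,0,0.16,1],[4,5.7,-2,0,0,0.32,1],[4,5.7,-5,0,0,0.32,1],[4,5.7,-8,0,0,0.32,1],[4,5.7,-10,0,0,0.32,1],[4,5.7,-11.5,0,0,0.32,1],[4,5.7,-11.5,0,0,0.32,1],[4,5.7,-11.5,0,0,0.32,1]]
  ]
}}

```text
time: 2.6
position: [0.6128, 0.0976, 0.3497]
eef_rot: [[0.001, 0.291, 0.957], [-0.002, 0.957, -0.291], [-1.0, -0.001, 0.001]]
ft_force: [0.5, -0.1, 0.2]
width: 0.0006
```

Run:
```python
from h import *
s=state();print(s['position'],s['ft_force'])
a,_=get_image("scene");b,_=get_image("top")
o=np.hstack([cv2.resize(a[100:260,180:350],(400,376)),cv2.resize(b[150:300,180:340],(400,376))])
cv2.imwrite("pics/hover.png",o[:,:,::-1])
```

```text
[0.61276241 0.0976298  0.34970007] [ 0.5102954  -0.08800158  0.1628361 ]
```

View pics/hover.png

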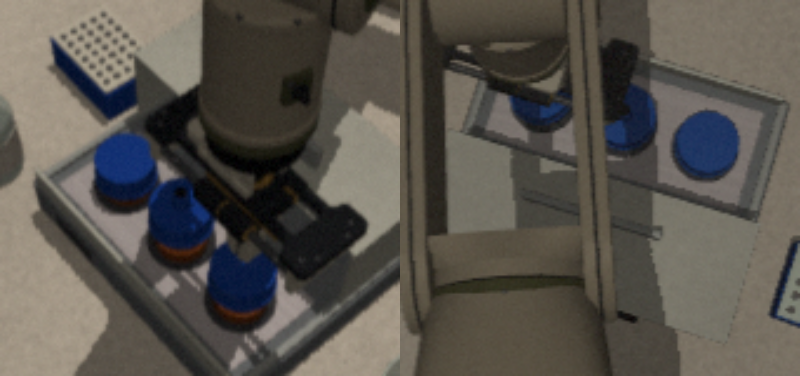

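{"op": "servo_tool", "data": {
  "deltas": [
    [[0,0,-1,0,0,0,1],[0,0,-2,0,0,0,1],[0,0,-2.6,0,0,0,1],[0,0,-2.9,0,0,0,1],[0,0,-3.2,0,0,0,1],[0,0,-3.4,0,0,0,1],[0,0,-3.6,0,0,0,1],[0,0,-3.6,0,0,0,1]]
  ]
}}

```text
time: 3.7
position: [0.6128, 0.0977, 0.3152]
eef_rot: [[0.002, 0.291, 0.957], [-0.002, 0.957, -0.291], [-1.0, -0.001, 0.002]]
ft_force: [-4.4, -0.1, 7.5]
width: 0.0005
```

{"op": "servo_tool", "data": {
  "deltas": [
    [[0,0,-0.2,0,0,0,1],[0,0,-0.4,0,0,0,1],[0,0,-0.6,0,0,0,1],[0,0,-0.8,0,0,0,1],[0,0,-1.0,0,0,0,1],[0,0,-1.1,0,0,0,1],[0,0,-1.1,0,0,0,1]]
  ]
}}

```text
time: 4.58
position: [0.6128, 0.0977, 0.3039]
eef_rot: [[0.001, 0.291, 0.957], [-0.002, 0.957, -0.291], [-1.0, -0.001, 0.002]]
ft_force: [0.7, 0.2, -0.2]
width: 0.0003
```

{"op": "servo_tool", "data": {
  "deltas": [
    [[0,0,-0.2,0,0,0,1],[0,0,-0.35,0,0,0,1],[0,0,-0.45,0,0,0,1],[0,0,-0.45,0,0,0,1]]
  ]
}}

```text
time: 5.08
position: [0.6128, 0.0977, 0.3003]
eef_rot: [[0.002, 0.29, 0.957], [-0.002, 0.957, -0.29], [-1.0, -0.001, 0.002]]
ft_force: [-3.7, -0.3, 6.2]
width: 0.0009
```

It snapped (force dropped to 0 N), and the hard stop was felt at 114 mm. Next I'll lift and go to the robot side of the rib.

{"op": "servo_tool", "data": {
  "deltas": [
    [[0,0,3,0,0,0,1],[0,0,6,0,0,0,1],[0,0,10,0,0,0,1],[-4,-1.2,12,0,0,0,1],[-8,-2.4,12,0,0,0,1],[-12,-3.5,12,0,0,0,1],[-16,-4.5,12,0,0,0,1],[-16,-4.5,12,0,0,0,1],[-16,-4.5,12,0,0,0,1]]
  ]
}}

```text
time: 6.2
position: [0.4532, 0.0527, 0.4208]
eef_rot: [[0.003, 0.291, 0.957], [-0.002, 0.957, -0.291], [-1.0, -0.001, 0.004]]
ft_force: [0.5, -0.3, -0.7]
width: 0.0008
```

Run:
```python
from h import *
s=state();print(s['position'],s['ft_force'])
im,d=get_image("scene")
V,U=np.mgrid[0:384,0:512]
P=pts("scene",np.c_[U.ravel(),V.ravel()],d.ravel())
for nm,c in(("a",(.612,.098)),("v",(.5855,.0125)),("b",(.5607,-.073))):
    q=(np.hypot(P[:,0]-c[0],P[:,1]-c[1])<.022)&(P[:,2]>.1);print(nm,q.sum(),np.median(P[q,2]) if q.any() else None)
cv2.imwrite("pics/rib.png",cv2.resize(im[60:280,170:390],(600,600))[:,:,::-1])
```

```text
[0.45318173 0.05274643 0.42081476] [ 0.47145293 -0.34799352 -0.66598955]
a 271 0.11324957478438935
v 249 0.13196629124677395
b 214 0.11334754341205894
```

View pics/rib.png

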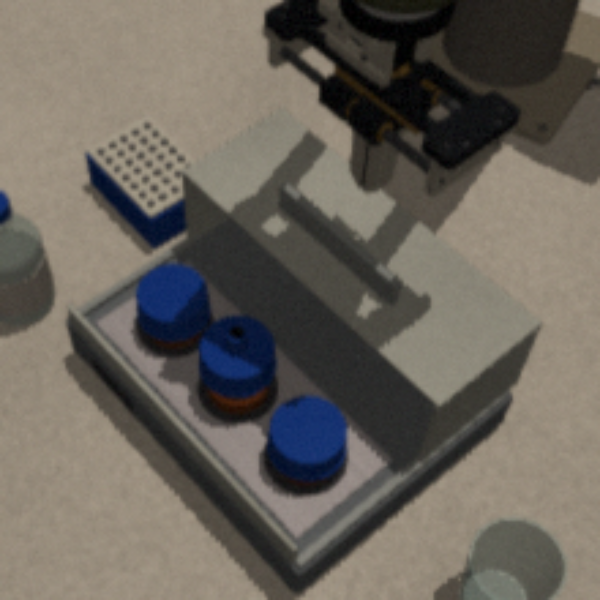

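The picture confirms plain caps home (113 mm), the vent cap raised (132 mm), and the fingers behind the rib. I'll lower them and push along (0.957, -0.290).

{"op": "servo_tool", "data": {
  "deltas": [
    [[0,0,-2,0,0,0,1],[0,0,-4,0,0,0,1],[0,0,-5.5,0,0,0,1],[0,0,-6,0,0,0,1],[0,0,-6,0,0,0,1],[0.96,-0.29,-6,0,0,0,1],[1.9,-0.58,-6,0,0,0,1],[2.9,-0.87,-6,0,0,0,1],[3.8,-1.16,-6,0,0,0,1],[4.8,-1.45,-6,0,0,0,1]]
  ]
}}

```text
time: 7.5
position: [0.5021, 0.0381, 0.3607]
eef_rot: [[0.003, 0.291, 0.957], [-0.002, 0.957, -0.291], [-1.0, -0.001, 0.003]]
ft_force: [-3.6, 1.4, 1.6]
width: -0.0001
```

{"op": "servo_tool", "data": {
  "deltas": [
    [[0.96,-0.29,0,0,0,0,1],[1.9,-0.58,0,0,0,0,1],[2.9,-0.87,0,0,0,0,1],[3.8,-1.16,0,0,0,0,1],[4.8,-1.45,0,0,0,0,1],[5.7,-1.74,0,0,0,0,1],[6.7,-2.03,0,0,0,0,1],[7.6,-2.3,0,0,0,0,1],[7.6,-2.3,0,0,0,0,1]]
  ]
}}

```text
time: 8.62
position: [0.5789, 0.0145, 0.3607]
eef_rot: [[0.004, 0.291, 0.957], [-0.002, 0.957, -0.291], [-1.0, -0.001, 0.004]]
ft_force: [-0.5, -0.9, 0.5]
width: 0.0005
```

{"op": "servo_tool", "data": {
  "deltas": [
    [[0.4,-0.12,0,0,0,0,1],[0.8,-0.24,0,0,0,0,1],[1.1,-0.33,0,0,0,0,1],[1.4,-0.42,0,0,0,0,1],[1.6,-0.48,0,0,0,0,1],[1.6,-0.48,0,0,0,0,1]]
  ]
}}

```text
time: 9.38
position: [0.5896, 0.0117, 0.3607]
eef_rot: [[-0.016, 0.289, 0.957], [0.001, 0.957, -0.289], [-1.0, -0.004, -0.016]]
ft_force: [-54.2, 10.8, 32.9]
width: 0.0004
```

The hard stop is reached at about 55 N. I'll back off, lift clear and check.

{"op": "servo_tool", "data": {
  "deltas": [
    [[-1,0.3,0,0,0,0,1],[-3,0.9,0,0,0,0,1],[-3,0.9,3,0,0,0,1],[-3,0.9,7,0,0,0,1],[-7,2,10,0,0,0,1],[-12,3.5,12,0,0,0,1],[-17,5,12,0,0,0,1],[-20,6,12,0,0,0,1],[-20,6,12,0,0,0,1],[-20,6,12,0,0,0,1]]
  ]
}}

```text
time: 10.62
position: [0.39, 0.0715, 0.481]
eef_rot: [[-0.015, 0.289, 0.957], [0.001, 0.957, -0.289], [-1.0, -0.003, -0.015]]
ft_force: [-0.4, -0.4, -0.3]
width: 0.0004
```

Run:
```python
from h import *
s=state();print(s['position'],s['ft_force'],s['time'])
ax=np.array([.957,-.290]);ay=np.array([.290,.957])
for n in("scene","top"):
    im,d=get_image(n)
    V,U=np.mgrid[0:384,0:512];D=d.ravel()
    P=pts(n,np.c_[U.ravel(),V.ravel()],D)
    L=np.c_[(P[:,:2]-[.5863,.0125])@ax,(P[:,:2]-[.5863,.0125])@ay]
    q=(abs(L[:,0])<.25)&(abs(L[:,1])<.15)&(D>0)&(P[:,2]>.185)&(P[:,2]<.197)&(L[:,0]>-.13)
    f=np.load(f"pics/{n}0.npz");P0=pts(n,np.c_[U.ravel(),V.ravel()],f['d'].ravel())
    L0=(P0[:,:2]-[.5863,.0125])@ax;L0y=(P0[:,:2]-[.5863,.0125])@ay
    q0=(abs(L0)<.2)&(abs(L0y)<.15)&(P0[:,2]>.185)&(P0[:,2]<.197)
    print(n,"rib x now",np.median(L[q,0]),q.sum(),"before",np.median(L0[q0]),q0.sum())
    r=(abs(L[:,1])<.14)&(abs(P[:,2]-.164)<.004)&(L[:,0]<.09)&(L[:,0]>-.09);print("roof x",np.percentile(L[r,0],[1,99]))
    cv2.imwrite(f"pics/end_{n}.png",im[:,:,::-1])
a=cv2.imread("pics/end_scene.png");b=cv2.imread("pics/end_top.png")
cv2.imwrite("pics/end.png",np.vstack([np.hstack([cv2.resize(a,(400,300)),cv2.resize(b,(400,300))]),np.hstack([cv2.resize(a[90:290,150:390],(400,300)),cv2.resize(b[130:310,140:400],(400,300))])]))
```

```text
[0.39000807 0.07152101 0.48103186] [-0.37857933 -0.41491981 -0.28514521] 10.625
scene rib x now 0.016653638611631254 272 before -0.10767266461675817 258
roof x [-0.06274817  0.05508782]
top rib x now 0.013861687547198761 201 before -0.10990287329908964 196
roof x [-0.06323232  0.05459572]
```

View pics/end.png

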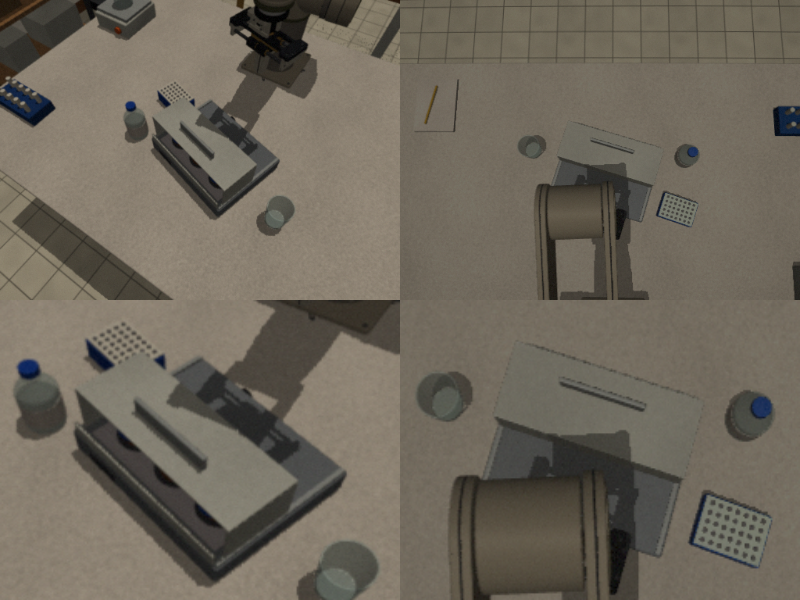

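The hood's far roof edge is at +55 mm, which is the shut position. The rib travelled about 124 mm, and the beaker, bottle and tip box still stand where they were. I'll hand in.

```bash
python3 -c "
from workcell import *
print(sign_off())"
```

```text
the job is handed in; nothing more can be done
None
```

The incubator is closed and the job was handed in at about 10.7 s on the robot's clock; no verdict was reported.

- **Caps:** Only the left (+y) plain cap was raised. I pressed it slowly with shut fingers (about 7.5 N at the last reading before it gave), then it snapped down. The hard stop was felt at 114 mm. The other plain cap was already home, so I left it alone. A picture taken before shutting the hood read 113 mm for both plain caps and 132 mm for the vent cap, still raised.
- **Hood:** I pushed it shut by the rib. It met its hard stop at about 55 N sideways (about 64 N total at the wrist), firmer than I intended but under the 120 N wrist limit. Afterwards the far roof edge measured +55 mm in both views, which is the shut position. The rib had moved about 124 mm.
- **Last checks:** The beaker, bottle and tip box look unmoved in the pictures, though I did not measure them again. The arm is clear, with about zero force on the wrist. The caps under the closed hood could not be re-measured.
- **Disagreement:** The two cameras differed by 2–3 mm on the rib's position, about the stated calibration error. No check failed.

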